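# Free the seized lock pin and bring out the seal

## Robot

A 6-joint arm with a two-finger parallel gripper is mounted at the origin on the work surface. World frame = base frame: x ahead of the robot, y to its left, z up, the work surface at z = 0. Lengths are in mm, angles in rad, forces in N, time in s.
With the tool pointing down it reaches from about 300 to 775 mm from the base axis. Payload 14.6 kg.
Tool frame: the origin (TCP) lies where the fingers leave the gripper's body, on its centre line; the fingertips stand 97 mm ahead of it and the grasp point (between the pads) lies ahead of it (grip_depth is the z of the grasp point in the tool frame, in mm); z points along the fingers, y is the line along which they close (so a half turn about z gives the same grasp; the last joint's range is limited). The gripper opens to 94 mm and grips with 3 to 60 N. Pads are 16 mm wide; open, the fingers measure 119 mm over their backs; the gripper's body (75 mm by 177 mm) begins 78 mm behind the grasp point.
Start: joints at [1.118, 0.3, 1.521, -0, 1.321, -0.067], TCP at [206.962, 509.565, 302.646] pointing down, gripper open.
Joint ranges: [-3.03, 3.03], [-0.79, 2.21], [0.23, 2.52], [-1.04, 4.18], [0, 3.07], [-2.55, 2.55]. Speed limits (rad/s): [2.22, 2.22, 2.57, 3.14, 3.14, 3.14].

## Interface

Orientations are given as [roll, pitch, yaw] about the fixed x, y, z axes, in that order (R = Rz(yaw) Ry(pitch) Rx(roll)).
In Python, from cell import read_state, camera, sign_off, regions_of, spot_point, grip_depth gives the robot as it stands. The module is installed in compiled form; this text tells all that it offers.
- The arm moves only by the tool send_rows, never from a script. Its argument "series" is a list of rows, each a list of 3 entries, a list of its own where there are three numbers: the shift along the world's x, y, z in mm, then the turn about the world's z in degrees, then the closure, from -1 (fully open) to 1 (shut), so that 0 is half open. A call has 1 to 12 rows; each row shifts and turns the commanded pose from where the row before left it; what a row does not reach is not made up. A row lasts 1/10 s, in which the tool goes at most 50 mm and 8.59 degrees, less where a joint would pass 70% of its speed; a pose out of reach is approached as far as the arm can. A call is refused whole if a number of a shift passes 50 or a number of a turn 8.59, either way. A call with a gripper value outside its range is refused whole. The fingers move at their own pace and stop on an object; "squeeze" is the grip in N (left out, the last holds). Time passes only in rows, so rows that do not move let the fingers close. It gives the time, the measured TCP pose, the force, the opening and the grip force at its end, in the units of the state.
- read_state(): the state, without advancing time (a new reading comes with each control period).
- camera(name): name is "scene" or "top" or "wrist"; returns a dict with "color" (420x560x3 uint8, blue, green, red), "fx", "fy", "cx", "cy" (pixels), "camera_from_world" (4x4, takes a point from world to camera coordinates). Camera axes: x right, y down, z forward; pixel columns grow to the right and rows downward; lengths in mm; the calibration is good to about 2 mm. The wrist camera is an equidistant fisheye: a pixel r from the principal point sees the ray r / f radians off the axis. A picture is of the moment at which its call begins. There is no depth.
- sign_off(): hands the job in; it is judged then, once.
Trained networks look in a picture, given as the dict that the camera call returned (one of the last four; its "shot" number tells which), for a name from the list of things; names that differ only in an ending like _2 or _b are one class to them, and where a whole thing is asked for, a point or a joint stands for the part that bears it (a point fixed in the world has none). Each returns a list of dicts, best first, with "confidence" (0 to 1); they miss things now and then, are a little off and sometimes report something else, mostly with a low value. They report only what shows in the picture. A call takes as long as a camera call. They do not tell look-alikes from the thing itself.
- regions_of(thing, picture): "mask" (420x560 bool, what is visible of it).
- spot_point(thing, picture): "point" ([x, y, z] in mm, in the coordinates of the camera as it stood for that picture, good to about 4 mm: a listed point, or the origin of a listed thing).
The state is a dict: "clock": time; "joints": joint angles; "qd": joint speeds; "effort": joint torques, N m; "eef_pos": TCP position; "eef_rot": TCP orientation; "wrist_force": force on the tool from outside, world axes, zero at the start; "moment": the same for the moment, N m; "finger_gap": finger opening in mm; "finger_force": force on a finger pad.
Only numpy, scipy, OpenCV 4.12 (cv2) and the standard library are available. Lean on these libraries where they do the work, as an engineer would, in place of code of your own. Each camera call takes 0.05 s, during which the arm holds its last target. There are 200 camera calls.

## Task

The red T-handled lock pin of the wooden seal chest has seized in its bore: twist it back and forth, well to both sides, while pulling upward until it comes free, without lifting the chest off the desk, and put the pin in the white dish. Then push the chest's sliding lid (with the brass lip) fully open, take out the green hand seal and stand it upright in the middle of the card with the blue corner flowers. Leave the chest where it stands and do not disturb the other things on the desk.

Things in the scene. Friction and masses are not known exactly. Their poses are not given: they have to be found in the camera images.
- chest: dark hardwood chest, loose, about 2 kg, 186 (x) x 150 (y) x 60 mm high; origin at the centre of its underside. Its -x end (roughly towards the robot) is a solid lock block, x -93 to -37 mm, with the vertical pin bore at x = -67 mm, y = 0. The rest is a cavity, x -37 to +85 mm, y within 67 mm, floor 8 mm above the desk, under the sliding lid
- bore (a point): centre of the bore's mouth on top of the lock block, 60 mm above the desk; axes as the chest's. The bore grips the pin with about 17 to 28 N, so a straight pull lifts the whole chest; while the pin turns, 20 degrees or more a stroke, it yields upward a few mm a stroke under a few newtons. It comes free after a rise of 26 mm
- pin_grip (a point): centre of the pin's red T-bar, where to grip it: bar 12 mm thick (x) x 46 mm long (y) x 18 mm high, on a steel shank 20 mm in diameter. The pin is 75 mm long, 120 g, z along it upwards; this point is 66 mm above its foot and 100 mm above the desk at the start. The bar starts along the chest's y, to about 3 degrees
- pin_bar_end (a point): point 20 mm from the pin's axis on the +y arm of the T-bar, at the height of pin_grip; shows how far the pin is turned
- pin_mid (a point): point on the pin's axis 35 mm above its foot, axes as the pin's
- lid (a joint): travel of the chest's pale sliding lid in m: 0 shut, 0.10 fully open, sliding along the chest's -x over the lock block (blocked while the pin is in); about 2 N of friction, stays where left. Lid 148 x 150 x 6 mm, its top 67 mm above the desk; open, it bares the cavity from chest x = -5 mm to +85 mm
- lid_lip (a point): centre of the brass lip on the lid, an upright bar 12 (chest x) x 70 (chest y) x 24 mm high, from 66.5 to 90.5 mm above the desk; when shut it stands at chest x = +30 mm; push it towards chest -x. The lid reaches 63 mm farther to +x than this point
- seal_mid (a point): centre of the green hand seal, 48 mm high, standing upright in the cavity: round foot 36 mm diameter, and above it a round knob 24 mm in diameter, from 28 to 46 mm above its foot; mass about 110 g; this point is half-way up, 24 mm above its foot. Hidden under the lid at the start
- seal_knob (a point): centre of the seal's knob, 37 mm above its foot: grip here
- seal_foot (a point): centre of the seal's flat underside
- dish: white open dish, fixed, 140 (x) x 105 (y) x 18 mm high, walls and floor 5 mm; origin at the centre of its underside
- card_blue: cream card, 148 (x) x 105 (y) x 3 mm, fixed, gold border line and blue flowers in two opposite corners; origin at the centre of its underside
- card_red: the same kind of card with red flowers (leave empty)
- card_green: the same kind of card with green flowers (leave empty)
- ink_jar: bystander: small ink jar, 44 mm diameter, 42 mm high
- jar_cap: bystander: black cap, 40 mm diameter, 12 mm high
- brush: bystander: brush, 190 mm long, lying
- pencil: bystander: red pencil, 160 mm long, lying
- eraser: bystander: white eraser 45 x 22 x 13 mm
Not all that is in view belongs to the job. Of the things shaped like the chest, the dark wooden one is meant. Of the things shaped like the part that bears pin_grip, the bare steel one is meant.

How it is judged (in metres and radians):
On the way, in this order (a step that is already met when the one before it is completed fails the run):
1. the pin, still in its bore, is twisted anticlockwise (seen from above) by 15 degrees or more from square across the chest (x of pin_bar_end in the frame of chest below -0.0719 m and z of pin_grip in the frame of bore below 0.063 m).
2. then, still in its bore, it is twisted back clockwise by 15 degrees or more to the other side (x of pin_bar_end in the frame of chest above -0.0621 m and z of pin_grip in the frame of bore below 0.063 m).
3. the pin rests released in the dish while the lid is still shut (x of pin_mid in the frame of dish between -0.07 and 0.07 m and y of pin_mid in the frame of dish between -0.0525 and 0.0525 m and height (world z) of pin_mid below 0.05 m and contact force between the fingers and pin below 0.1 N and linear speed of pin below 0.05 m/s and value of joint lid below 0.03 m), for 0.2 s.
4. the lid is pushed open to at least 85 mm (value of joint lid above 0.085 m), for 0.1 s.
5. the seal is lifted out of the chest (height (world z) of seal_foot above 0.062 m).
At the end, for the whole second after the job is handed in: the seal stands upright (within 5 degrees), at rest on the blue-flowered card within 30 mm of its middle lengthwise and 25 mm crosswise; the pin rests in the dish; the lid is open by at least 80 mm; the chest stands on the desk within 40 mm of where it was (x of seal_foot in the frame of card_blue between -0.03 and 0.03 m and y of seal_foot in the frame of card_blue between -0.025 and 0.025 m and height (world z) of seal_foot below 0.006 m and angle between seal_mid's own z axis and vertical below 0.08 rad and linear speed of seal below 0.02 m/s and x of pin_mid in the frame of dish between -0.07 and 0.07 m and y of pin_mid in the frame of dish between -0.0525 and 0.0525 m and height (world z) of pin_mid below 0.05 m and linear speed of pin below 0.03 m/s and value of joint lid above 0.08 m and height (world z) of chest below 0.004 m and distance of chest from where it was at the start of the episode below 0.04 m); the robot touches nothing.
It fails at once if the chest is lifted more than 8 mm off the desk or tipped by more than 8 degrees (height (world z) of chest above 0.008 m or angle between chest's own z axis and vertical above 0.14 rad).
It fails at once if the chest is shoved more than 50 mm (distance of chest from where it was at the start of the episode above 0.05 m).
It fails at once if a bystander is moved more than 30 mm (distance of any of ink_jar, jar_cap, brush, pencil, eraser from where it was at the start of the episode above 0.03 m).
It also fails if it takes over 72 s, if anything falls off the work surface, if the arm or the gripper's body presses on something with over 40 N, if the wrist force passes 120 N, or if a joint passes its speed limit or range.

## Working session

There is one attempt and no reset: what is moved stays moved. The work goes in short steps, Python scripts to look and compute and a tool call to move; the robot and the scene stay as the last step left them, time stands still between calls to the robot, and variables do not carry over. Pictures are saved under pics/ and viewed, at most 10 in all, crops included, and the job is handed in when it is done.

Besides the shell and the picture viewer there is one more tool, called after "Call:" in YAML: its name, and indented under it one key for each argument. send_rows: Moves the arm, as the interface text tells. Its arguments: {"type":"object","properties":{"series":{"type":"array"},"squeeze":{"type":"number"}},"required":["series"]}

```bash
mkdir -p pics; cat > h.py <<'E'
import numpy as np, cv2
from cell import *
def w(p,c):
    return (np.linalg.inv(c["camera_from_world"])@np.append(p,1))[:3]
def px(P,c):
    q=(c["camera_from_world"]@np.append(P,1))[:3]; return (c["fx"]*q[0]/q[2]+c["cx"],c["fy"]*q[1]/q[2]+c["cy"])
def pts(names,c,n=3):
    for t in names:
        for d in spot_point(t,c)[:n]:
            P=w(d["point"],c); print(t,round(d["confidence"],2),P.round(0),np.round(px(P,c)))
def ray(u,v,c,z):
    "pixel -> world point at height z"
    M=np.linalg.inv(c["camera_from_world"]); d=M[:3,:3]@np.array([(u-c["cx"])/c["fx"],(v-c["cy"])/c["fy"],1]); o=M[:3,3]
    return o+d*(z-o[2])/d[2]
E
python3 - <<'E'
from h import *
for n in("top","scene"):
    c=camera(n); cv2.imwrite(f"pics/{n}.png",cv2.resize(c["color"],(784,588),interpolation=cv2.INTER_CUBIC))
    print(n,c["fx"],c["cx"],c["cy"],np.linalg.inv(c["camera_from_world"])[:3,3].round())
    pts("chest bore pin_grip pin_bar_end pin_mid lid_lip dish card_blue card_red card_green ink_jar jar_cap brush pencil eraser".split(),c)
print(grip_depth,read_state())
E
```

```text
top 480.2921497863922 286.1653803217627 212.3850673324412 [ 329.   25. 1312.]
chest 0.64 [601.  98.  -2.] [261. 179.]
chest 0.6 [243. 255.  -0.] [199. 309.]
chest 0.54 [749. -92.   5.] [329. 128.]
bore 0.95 [302. 228.  60.] [206. 287.]
bore 0.71 [533.  89.  56.] [263. 200.]
pin_grip 0.65 [532.  88. 100.] [262. 197.]
pin_grip 0.57 [444. 227.  66.] [209. 232.]
pin_bar_end 0.68 [525. 112. 100.] [253. 200.]
pin_bar_end 0.62 [452. 244.  67.] [202. 229.]
pin_bar_end 0.29 [ 455. -245.   -0.] [385. 233.]
pin_mid 0.56 [447. 223.  32.] [212. 232.]
pin_mid 0.46 [535.  93.  67.] [261. 198.]
lid_lip 0.87 [632. 106.  77.] [257. 161.]
lid_lip 0.64 [212. 268.  75.] [188. 323.]
dish 0.63 [ 626. -109.    1.] [336. 171.]
card_blue 0.55 [ 459. -113.   -5.] [337. 231.]
card_red 0.58 [ 451. -247.    3.] [386. 235.]
card_green 0.93 [ 626. -249.   -4.] [385. 173.]
card_green 0.75 [533.  86. 102.] [263. 197.]
ink_jar 0.74 [766.  14.  -2.] [292. 123.]
jar_cap 0.51 [747. -92.   2.] [330. 129.]
brush 0.6 [601. 374.   0.] [162. 177.]
pencil 0.61 [603. 379.  -1.] [160. 177.]
pencil 0.47 [ 560. -361.    2.] [426. 
[... 1321 characters left out ...]
3.]
78.39999999999999 {'clock': 1.6, 'joints': array([ 1.11844861e+00,  2.99890716e-01,  1.52102016e+00,  4.52700535e-06,
        1.32070690e+00, -6.66171949e-02]), 'qd': array([ 0.00023638, -0.00100543,  0.00072537, -0.00307001,  0.00027213,
       -0.00025184]), 'effort': array([ 3.71447068e-04, -5.31653774e+01, -3.52919984e+01,  7.09016179e-02,
        2.12416181e-02,  3.31557928e-06]), 'eef_pos': array([206.93296022, 509.56796787, 302.64214071]), 'eef_rot': array([-3.14156788e+00, -6.04850067e-06,  2.75586101e+00]), 'wrist_force': array([ 0.00330382, -0.08477075, -0.36435052]), 'moment': array([ 0.01527206,  0.00665884, -0.00937162]), 'finger_force': 0.0, 'finger_gap': 94.18648003840406}
```

View pics/top.png

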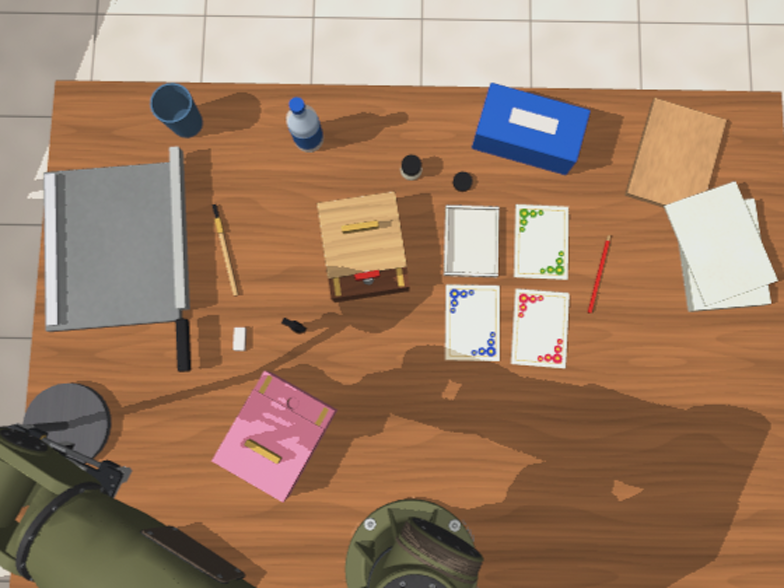

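View pics/scene.png

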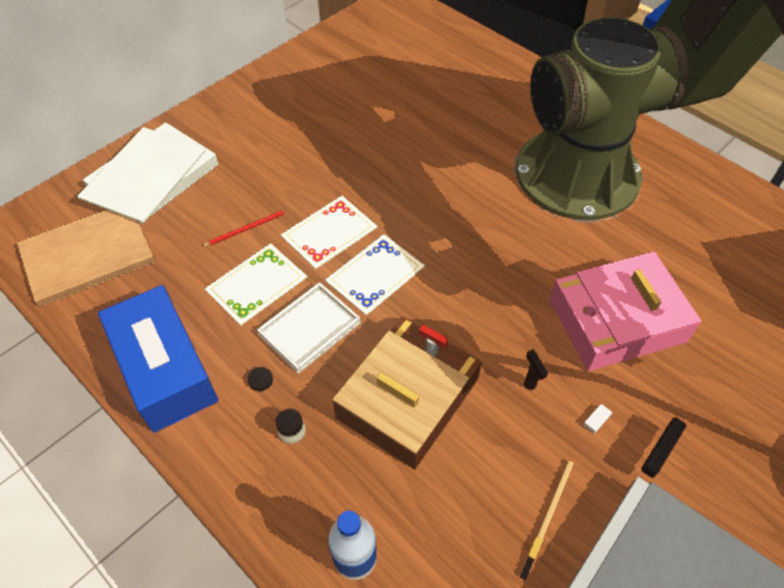

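The top picture shows two chests: a dark wooden one at display (364,245) and a pink one at (273,437). It also shows two T-pins: a red-barred one on a steel shank in the dark chest at (367,275), and a loose black one at (293,325). The dark chest and the bare-steel pin in it fit the description, and the blue-flower card is at (472,323). I'll confirm with one crop and measure the yaw angles.

```bash
python3 - <<'E'
from h import *
c=camera("top"); c2=camera("scene")
a=cv2.resize(c["color"][130:220,215:305],(400,400),interpolation=cv2.INTER_CUBIC); b=cv2.resize(c2["color"][205:325,235:355],(400,400),interpolation=cv2.INTER_CUBIC)
cv2.imwrite("pics/crop.png",np.hstack([a,b]))
for cc in(c,c2):
  for t,z in(("lid_lip",67),("chest",60),("dish",18),("card_blue",3),("pin_grip",109),("lid_lip",90)):
    for d in regions_of(t,cc)[:2]:
        m=d["mask"].astype(np.uint8); k=max(cv2.findContours(m,0,1)[0],key=cv2.contourArea)[:,0]
        P=np.array([ray(u,v,cc,z)[:2] for u,v in k],np.float32)
        print(t,z,round(d["confidence"],2),m.sum(),[np.round(x,1) for x in cv2.minAreaRect(P)])
  # red bar pixels near pin
  B=cc["color"].astype(int); red=((B[...,2]>150)&(B[...,1]<60)&(B[...,0]<60))
  q=px((533,89,109),cc); yy,xx=np.nonzero(red); s=(abs(xx-q[0])<25)&(abs(yy-q[1])<25)
  P=np.array([ray(u,v,cc,109)[:2] for u,v in zip(xx[s],yy[s])],np.float32); 
  print("red",len(P),P.mean(0),cv2.minAreaRect(P))
E
```

```text
lid_lip 67 0.92 3133 [array([618.9, 103.4]), array([152.5, 153.6]), np.float64(10.1)]
lid_lip 67 0.71 3456 [array([224.6, 263.2]), array([151.3, 151.3]), np.float64(63.2)]
chest 60 0.91 3914 [array([596.9, 100.5]), array([196.5, 150.8]), np.float64(10.0)]
dish 18 0.93 1988 [array([ 620.3, -110.2]), array([109.8, 144.3]), np.float64(88.7)]
card_blue 3 0.96 1996 [array([ 460.9, -115.3]), array([146.3, 102. ]), np.float64(0.4)]
pin_grip 109 0.43 94 [array([440.5, 216.8]), array([43. , 15.6]), np.float64(64.5)]
lid_lip 90 0.92 3133 [array([613.5, 101.9]), array([149.6, 150.8]), np.float64(10.1)]
lid_lip 90 0.71 3456 [array([226.5, 258.8]), array([148.5, 148.5]), np.float64(63.2)]
red 67 [534.67065   88.062836] ((534.2466430664062, 88.89813232421875), (10.1646146774292, 43.80905532836914), 10.569086074829102)
lid_lip 67 0.95 3564 [array([226.8, 264.6]), array([153. , 152.9]), np.float64(62.1)]
lid_lip 67 0.83 4582 [array([618.7, 104.3]), array([154.4, 154.9]), np.float64(9.8)]
chest 60 0.9 5976 [array([255.7, 259.4]), array([181.8, 220.8]), np.float64(62.5)]
chest 60 0.7 6331 [array([608.3, 106.8]), array([206.3, 164.9]), np.float64(9.3)]
dish 18 0.78 2452 [array([ 624.8, -106. ]), array([113.8, 145.6]), np.float64(88.9)]
dish 18 0.21 6433 [array([592.1,  92.1]), array([216.6, 175.5]), np.float64(10.1)]
card_blue 3 0.93 1936 [array([ 462.1, -113.1]), array([108.2, 147.4]), np.float64(90.0)]
pin_grip 109 0.76 234 [array([546.9,  96.1]), array([38.6, 47.2]), np.float64(13.3)]
pin_grip 109 0.56 295 [array([475.5, 239.9]), array([66.7, 31.5]), np.float64(33.3)]
lid_lip 90 0.95 3564 [array([245. , 268.8]), array([149.3, 149.1]), np.float64(62.1)]
lid_lip 90 0.83 4582 [array([627.4, 112.4]), array([150.7, 151.1]), np.float64(9.8)]
red 95 [533.953    89.73319] ((533.5471801757812, 90.01097106933594), (11.564021110534668, 44.96582794189453), 10.723752975463867)
```

View pics/crop.png

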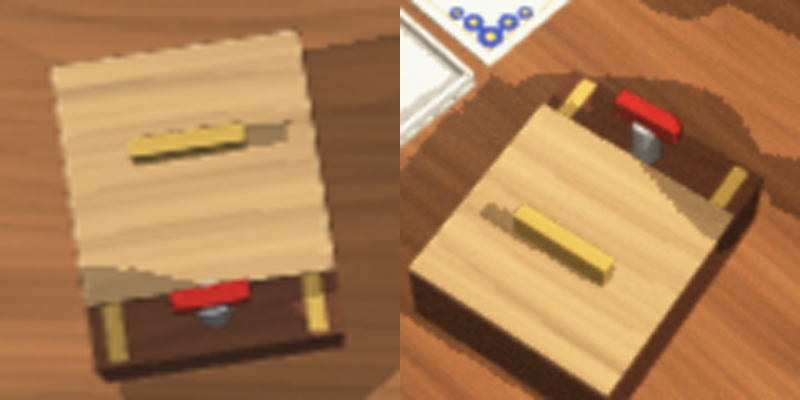

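The crop confirms it: the red bar on the bare steel shank sits in the dark hardwood chest. The pin is at about (534,89), chest yaw is about 10°, and the bar is at about 10.5°. I'll move above it.

Call:
send_rows:
  series:
    - [[27, -35, 0], -4.8, -1]
    - [[27, -35, 0], -4.8, -1]
    - [[27, -35, 0], -4.8, -1]
    - [[27, -35, 0], -4.8, -1]
    - [[27, -35, 0], -4.8, -1]
    - [[27, -35, 0], -4.8, -1]
    - [[27, -35, 0], -4.8, -1]
    - [[27, -35, -10], -4.8, -1]
    - [[27, -35, -10], -4.8, -1]
    - [[27, -35, -10], -4.8, -1]
    - [[28, -35, -10], -4.8, -1]
    - [[28, -36, -12], -4.8, -1]
  squeeze: 40

```text
clock: 3.5
eef_pos: [533.9, 86.9, 250.5]
eef_rot: [3.141, -0.0, 1.747]
wrist_force: [1.3, 1.3, -0.1]
finger_gap: 94.1
finger_force: 0.0
```

```bash
python3 - <<'E'
from h import *
s=read_state(); print(s["eef_pos"],np.degrees(s["eef_rot"]),s["joints"],s["clock"])
c=camera("wrist"); cv2.imwrite("pics/w1.png",c["color"])
print(c["fx"],c["cx"],c["cy"],np.linalg.inv(c["camera_from_world"]).round(2))
for t in("pin_grip","bore","pin_bar_end"):
    for d in spot_point(t,c)[:2]: print(t,round(d["confidence"],2),w(d["point"],c).round(1))
E
```

```text
[533.92730554  86.91034223 250.54499255] [ 1.79956876e+02 -8.78101290e-04  1.00094741e+02] [ 9.36256464e-02  3.27855742e-01  1.61013444e+00  8.28910209e-05
  1.20285364e+00 -8.25906004e-02] 3.5
325.19226210127806 277.91997014973055 211.39945402512373 [[ 9.8000e-01  1.7000e-01  5.0000e-02  5.2035e+02]
 [ 1.8000e-01 -9.5000e-01 -2.5000e-01  1.5917e+02]
 [ 0.0000e+00  2.6000e-01 -9.7000e-01  3.3322e+02]
 [ 0.0000e+00  0.0000e+00  0.0000e+00  1.0000e+00]]
pin_grip 0.93 [441.9 226.4  63.1]
pin_grip 0.69 [532.5  90.9 100.7]
bore 0.96 [298.  225.5  60. ]
bore 0.66 [533.8  84.7  58.6]
pin_bar_end 0.88 [444.7 243.9  64. ]
pin_bar_end 0.6 [530.7 108.8  99. ]
```

View pics/w1.png

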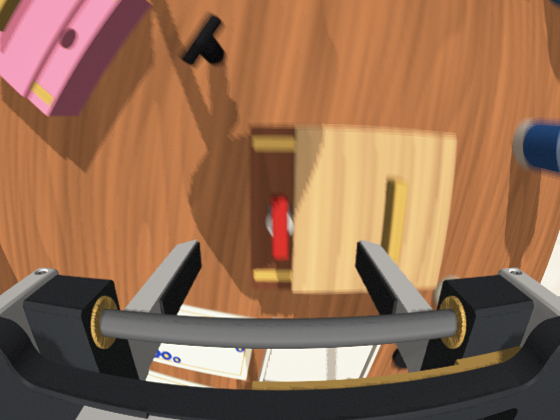

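The wrist view shows the red bar at px (281,228) between the open fingers, and it agrees with the measured position. I'll descend and grip.

Call:
send_rows:
  series:
    - [[-0.4, 2.4, -20], 0.5, -1]
    - [[0, 0, -20], 0, -1]
    - [[0, 0, -20], 0, -1]
    - [[0, 0, -12], 0, -1]
    - [[0, 0, 0], 0, 1]
    - [[0, 0, 0], 0, 1]
    - [[0, 0, 0], 0, 1]
    - [[0, 0, 0], 0, 1]
    - [[0, 0, 0], 0, 1]
    - [[0, 0, 0], 0, 1]
    - [[0, 0, 0], 0, 1]
  squeeze: 50

```text
clock: 4.8
eef_pos: [532.6, 90.9, 178.8]
eef_rot: [3.141, -0.0, 1.759]
wrist_force: [-0.3, -0.8, -0.4]
finger_gap: 41.5
finger_force: 0.0
```

Call:
send_rows:
  series:
    - [[0.9, -1.6, 0], 0, 1]
    - [[0, 0, 0], 0, 1]
    - [[0, 0, 0], 0, 1]
    - [[0, 0, 0], 0, 1]
    - [[0, 0, 0], 0, 1]
    - [[0, 0, 0], 0, 1]
    - [[0, 0, 0], 0, 1]
    - [[0, 0, 0], 0, 1]

```text
clock: 5.6
eef_pos: [533.5, 89.4, 178.6]
eef_rot: [3.141, 0.0, 1.759]
wrist_force: [2.6, -0.1, -1.4]
finger_gap: 18.9
finger_force: 50.0
```

The gap is 18.9 mm, not 12, so the finger tips are clamping the 20 mm shank below the bar. I'll regrip higher.

Call:
send_rows:
  series:
    - [[0, 0, 0], 0, -0.3]
    - [[0, 0, 0], 0, -0.3]
    - [[0, 0, 5], 0, -0.3]
    - [[0, 0, 6], 0, -0.3]
    - [[0, 0, 0], 0, 1]
    - [[0, 0, 0], 0, 1]
    - [[0, 0, 0], 0, 1]
    - [[0, 0, 0], 0, 1]
    - [[0, 0, 0], 0, 1]
    - [[0, 0, 0], 0, 1]
    - [[0, 0, 0], 0, 1]

```text
clock: 6.7
eef_pos: [533.5, 89.4, 189.5]
eef_rot: [-3.142, -0.0, 1.759]
wrist_force: [0.9, -0.4, -1.1]
finger_gap: 17.2
finger_force: 50.0
```

Call:
send_rows:
  series:
    - [[0, 0, 0], 0, 1]
    - [[0, 0, 0], 0, 1]

```text
clock: 6.9
eef_pos: [533.5, 89.4, 189.5]
eef_rot: [-3.142, -0.0, 1.759]
wrist_force: [2.1, -0.1, -2.7]
finger_gap: 17.0
finger_force: 50.0
```

```bash
python3 - <<'E'
from h import *
s=read_state(); print(s["finger_gap"],s["finger_force"],s["moment"])
c=camera("wrist"); cv2.imwrite("pics/w2.png",cv2.resize(c["color"][150:360,140:420],(800,600),interpolation=cv2.INTER_CUBIC))
E
```

```text
16.95924484992662 49.99804437160492 [ 0.01896466 -0.32288206  0.01663295]
```

View pics/w2.png

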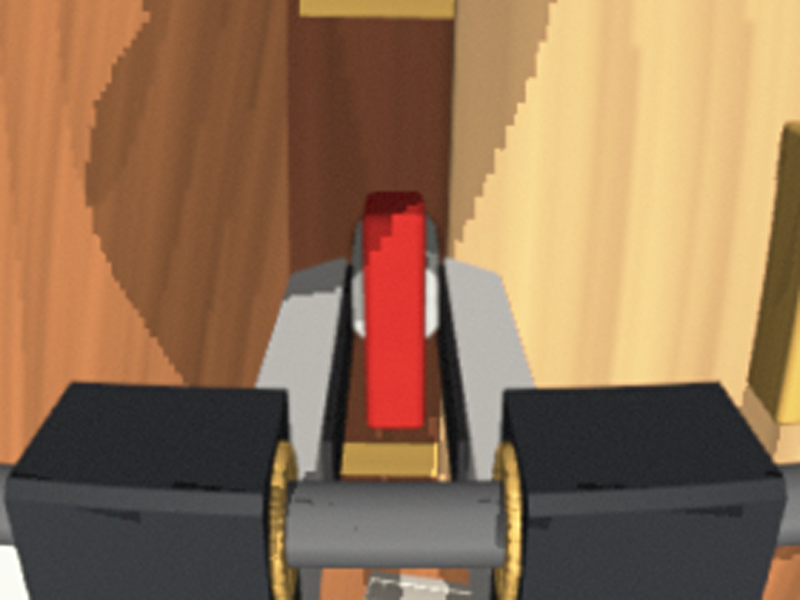

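The crop shows the tips still catching the shank on both sides of the bar. I'll raise a little more and regrip.

Call:
send_rows:
  series:
    - [[0, 0, 0], 0, -0.4]
    - [[0, 0, 0], 0, -0.4]
    - [[0, 0, 4], 0, -0.4]
    - [[0, 0, 0], 0, 1]
    - [[0, 0, 0], 0, 1]
    - [[0, 0, 0], 0, 1]
    - [[0, 0, 0], 0, 1]
    - [[0, 0, 0], 0, 1]
    - [[0, 0, 0], 0, 1]
    - [[0, 0, 0], 0, 1]

```text
clock: 7.95
eef_pos: [533.5, 89.3, 193.6]
eef_rot: [3.142, 0.0, 1.759]
wrist_force: [0.5, 0.0, -1.7]
finger_gap: 11.5
finger_force: 50.0
```

The gap is now 11.5 mm, so the grip is on the bar. First stroke, anticlockwise.

Call:
send_rows:
  series:
    - [[0, 0, 0], 6, 1]
    - [[0, 0, 0.5], 8, 1]
    - [[0, 0, 0.5], 8, 1]
    - [[0, 0, 0.5], 8, 1]
  squeeze: 60

```text
clock: 8.35
eef_pos: [533.2, 89.4, 194.2]
eef_rot: [-3.141, -0.001, 2.288]
wrist_force: [3.3, 1.2, -10.3]
finger_gap: 11.6
finger_force: 60.1
```

```bash
python3 - <<'E'
from h import *
s=read_state(); print(s["finger_gap"],s["finger_force"],s["moment"],s["wrist_force"],s["eef_pos"],np.degrees(s["eef_rot"]))
E
```

```text
11.60515022396828 60.12185454368591 [ 0.264796   -0.81361886 -0.19877321] [  3.26439456   1.1655416  -10.25506331] [533.1836921   89.4118954  194.22392642] [-1.79955090e+02 -6.06392172e-02  1.31092130e+02]
```

Call:
send_rows:
  series:
    - [[0, 0, 0], -8, 1]
    - [[0, 0, 0.4], -8, 1]
    - [[0, 0, 0.4], -8, 1]
    - [[0, 0, 0.4], -8, 1]
    - [[0, 0, 0.4], -8, 1]
    - [[0, 0, 0.4], -8, 1]
    - [[0, 0, 0.4], -8, 1]
    - [[0, 0, 0.4], -8, 1]

```text
clock: 9.15
eef_pos: [532.8, 89.3, 196.6]
eef_rot: [-3.139, 0.001, 1.16]
wrist_force: [1.3, 0.2, -11.6]
finger_gap: 11.7
finger_force: 60.1
```

```bash
python3 - <<'E'
from h import *
s=read_state(); print(s["finger_gap"],s["moment"],s["wrist_force"],s["eef_pos"],np.degrees(s["eef_rot"]))
c=camera("top"); c2=camera("scene")
for cc in(c,c2):
  pts(["chest","bore","pin_grip","pin_bar_end"],cc,1)
  B=cc["color"].astype(int); red=((B[...,2]>150)&(B[...,1]<60)&(B[...,0]<60))
  q=px((533,89,109),cc); yy,xx=np.nonzero(red); k=(abs(xx-q[0])<25)&(abs(yy-q[1])<25); print(k.sum())
cv2.imwrite("pics/s3.png",np.hstack([cv2.resize(x,(400,400),interpolation=cv2.INTER_CUBIC) for x in(c["color"][130:220,215:305],c2["color"][205:325,235:355])]))
E
```

```text
11.71894655608158 [ 0.01344125 -0.1991016   0.31985385] [  1.34721686   0.24322584 -11.55911171] [532.82875417  89.34562457 196.63503067] [-1.79861968e+02  7.94574672e-02  6.64902514e+01]
chest 0.62 [241. 254.  -1.] [200. 310.]
bore 0.81 [301. 227.  60.] [207. 288.]
pin_grip 0.65 [446. 228.  69.] [208. 231.]
pin_bar_end 0.4 [452. 244.  66.] [202. 229.]
0
chest 0.9 [595. 101.  -3.] [292. 284.]
bore 0.7 [534.  89.  59.] [308. 250.]
pin_grip 0.52 [437. 227.  64.] [385. 259.]
pin_bar_end 0.62 [450. 244.  65.] [388. 268.]
55
```

View pics/s3.png

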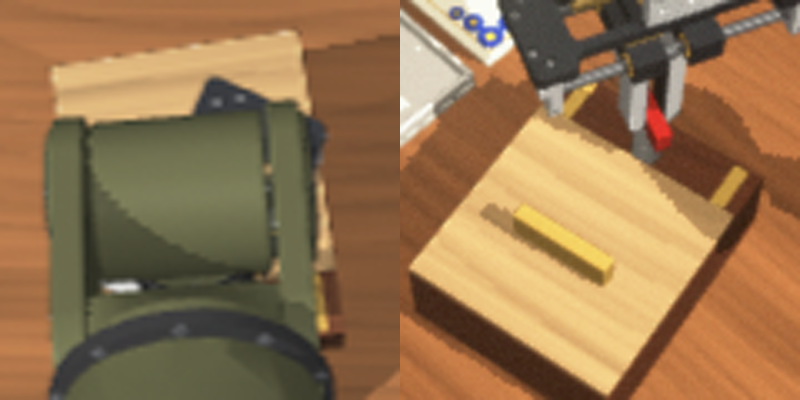

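The scene crop shows the bar turned with the fingers and the chest unmoved. The pin rose about 3 mm, so I'll continue stroking.

Call:
send_rows:
  series:
    - [[0, 0, 0], 8, 1]
    - [[0, 0, 0.5], 8, 1]
    - [[0, 0, 0.5], 8, 1]
    - [[0, 0, 0.5], 8, 1]
    - [[0, 0, 0.5], 8, 1]
    - [[0, 0, 0.5], 8, 1]
    - [[0, 0, 0.5], 8, 1]
    - [[0, 0, 0.5], 8, 1]

```text
clock: 10.45
eef_pos: [533.7, 89.3, 201.8]
eef_rot: [3.141, 0.001, 2.289]
wrist_force: [0.8, -1.5, -13.0]
finger_gap: 11.4
finger_force: 60.1
```

Call:
send_rows:
  series:
    - [[0, 0, 0], -8, 1]
    - [[0, 0, 0.5], -8, 1]
    - [[0, 0, 0.5], -8, 1]
    - [[0, 0, 0.5], -8, 1]
    - [[0, 0, 0.5], -8, 1]
    - [[0, 0, 0.5], -8, 1]
    - [[0, 0, 0.5], -8, 1]
    - [[0, 0, 0.5], -8, 1]

```text
clock: 11.25
eef_pos: [533.6, 89.3, 205.3]
eef_rot: [3.141, 0.0, 1.162]
wrist_force: [-0.8, -0.0, -11.9]
finger_gap: 11.5
finger_force: 60.0
```

```bash
python3 - <<'E'
from h import *
s=read_state(); print(s["finger_gap"],s["moment"],s["wrist_force"],s["eef_pos"],np.degrees(s["eef_rot"]))
c2=camera("scene")
pts(["chest","bore","pin_grip","pin_mid"],c2,2)
E
```

```text
11.49058129414877 [-0.23526522  0.24627914  0.21500479] [ -0.75536789  -0.01865926 -11.87660124] [533.55401866  89.30595265 205.3102684 ] [1.79963949e+02 6.66195245e-03 6.65505054e+01]
chest 0.79 [597.  98.  -2.] [291. 283.]
chest 0.59 [243. 253.   1.] [439. 229.]
bore 0.74 [536.  89.  60.] [308. 250.]
bore 0.69 [300. 225.  57.] [421. 223.]
pin_grip 0.52 [439. 223.  67.] [384. 258.]
pin_grip 0.49 [537.  89. 114.] [308. 238.]
pin_mid 0.76 [444. 223.  38.] [380. 266.]
pin_mid 0.69 [769.  10.   1.] [207. 308.]
```

The pin is up about 12 mm, measured by both the camera and the TCP. Continuing.

Call:
send_rows:
  series:
    - [[0, 0, 0], 8, 1]
    - [[0, 0, 0.6], 8, 1]
    - [[0, 0, 0.6], 8, 1]
    - [[0, 0, 0.6], 8, 1]
    - [[0, 0, 0.6], 8, 1]
    - [[0, 0, 0.6], 8, 1]
    - [[0, 0, 0.6], 8, 1]
    - [[0, 0, 0.6], 8, 1]

```text
clock: 12.3
eef_pos: [533.6, 89.3, 209.1]
eef_rot: [3.141, 0.0, 2.292]
wrist_force: [1.3, -0.9, -13.1]
finger_gap: 11.3
finger_force: 60.1
```

Call:
send_rows:
  series:
    - [[0, 0, 0], -8, 1]
    - [[0, 0, 0.6], -8, 1]
    - [[0, 0, 0.6], -8, 1]
    - [[0, 0, 0.6], -8, 1]
    - [[0, 0, 0.6], -8, 1]
    - [[0, 0, 0.6], -8, 1]
    - [[0, 0, 0.6], -8, 1]
    - [[0, 0, 0.6], -8, 1]

```text
clock: 13.1
eef_pos: [533.6, 89.3, 213.7]
eef_rot: [3.141, -0.0, 1.164]
wrist_force: [-0.6, 0.5, -0.6]
finger_gap: 11.2
finger_force: 60.0
```

Call:
send_rows:
  series:
    - [[0, 0, 0], 8, 1]
    - [[0, 0, 0.6], 8, 1]
    - [[0, 0, 0.6], 8, 1]
    - [[0, 0, 0.6], 8, 1]
    - [[0, 0, 0.6], 8, 1]
    - [[0, 0, 0.6], 8, 1]
    - [[0, 0, 0.6], 8, 1]
    - [[0, 0, 0.6], 8, 1]

```text
clock: 13.9
eef_pos: [534.2, 89.4, 219.0]
eef_rot: [3.139, 0.002, 2.292]
wrist_force: [0.5, -0.3, -2.2]
finger_gap: 11.7
finger_force: 60.0
```

The force has dropped to the pin's weight, so it's free. I'll lift gently.

Call:
send_rows:
  series:
    - [[0, 0, 2], -4, 1]
    - [[0, 0, 4], -4, 1]
    - [[0, 0, 8], -4, 1]
    - [[0, 0, 12], -4, 1]
    - [[0, 0, 20], -4, 1]
    - [[0, 0, 20], -4, 1]
    - [[0, 0, 0], 0, 1]

```text
clock: 14.6
eef_pos: [534.5, 89.6, 287.2]
eef_rot: [3.134, 0.001, 1.866]
wrist_force: [0.7, -0.0, -0.8]
finger_gap: 11.5
finger_force: 60.0
```

```bash
python3 - <<'E'
from h import *
s=read_state(); print(s["finger_gap"],s["wrist_force"],s["eef_pos"],np.degrees(s["eef_rot"]),s["joints"])
c2=camera("scene"); cv2.imwrite("pics/s4.png",cv2.resize(c2["color"],(784,588)))
pts(["chest","bore","pin_grip","pin_mid","dish"],c2,2)
E
```

```text
11.452925735158917 [ 0.69690957 -0.02377103 -0.78721564] [534.50520481  89.55253776 287.21389276] [1.79590580e+02 7.48650926e-02 1.06898850e+02] [ 9.83797967e-02  2.92179951e-01  1.56770923e+00  1.19281902e-04
  1.27444016e+00 -1.96599860e-01]
chest 0.96 [597.  96.  -2.] [290. 283.]
chest 0.76 [242. 252.   2.] [439. 228.]
bore 0.97 [301. 224.  59.] [420. 223.]
bore 0.73 [533.  86.  60.] [308. 248.]
pin_grip 0.58 [537.  88. 193.] [310. 216.]
pin_grip 0.51 [440. 227.  64.] [384. 260.]
pin_mid 0.8 [444. 224.  35.] [380. 267.]
pin_mid 0.58 [536.  90. 164.] [310. 225.]
dish 0.79 [ 624. -111.   -1.] [220. 235.]
```

View pics/s4.png

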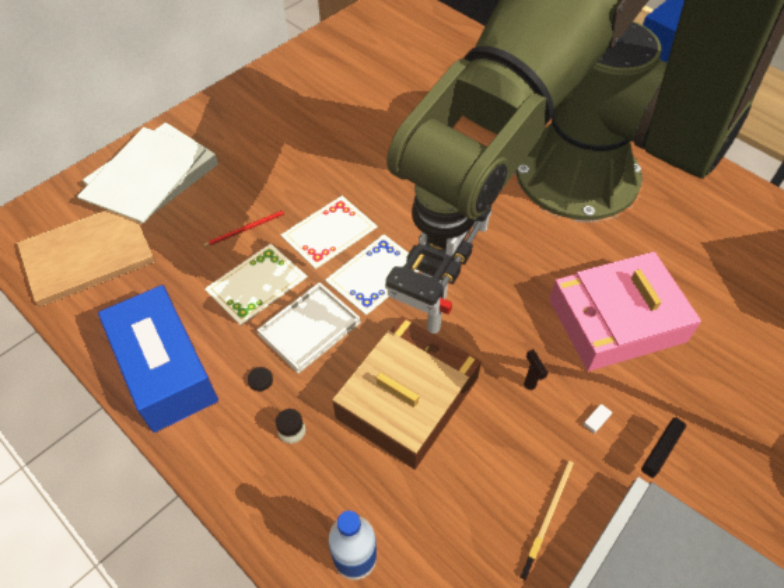

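The pin is out, at display (433,310), and the chest is where it was. Carrying it to the dish at about (624,-109).

Call:
send_rows:
  series:
    - [[11, -25, 0], 0, 1]
    - [[11, -25, 0], 0, 1]
    - [[11, -25, 0], 0, 1]
    - [[11, -25, 0], 0, 1]
    - [[11, -25, 0], 0, 1]
    - [[11, -25, 0], 0, 1]
    - [[12, -25, -10], 0, 1]
    - [[12, -24, -20], 0, 1]
    - [[0, 0, -30], 0, 1]
    - [[0, 0, -30], 0, 1]
    - [[0, 0, -18], 0, 1]
    - [[0, 0, 0], 0, 1]

```text
clock: 16.1
eef_pos: [622.4, -109.4, 172.1]
eef_rot: [-3.137, -0.003, 1.865]
wrist_force: [-0.6, -0.2, -1.2]
finger_gap: 11.3
finger_force: 60.0
```

```bash
python3 - <<'E'
from h import *
s=read_state(); print(s["finger_gap"],s["wrist_force"],s["eef_pos"],np.degrees(s["eef_rot"]))
c2=camera("scene"); pts(["pin_grip","pin_mid","dish"],c2,2)
E
```

```text
11.28522689869374 [-0.60269364 -0.18807232 -1.18786577] [ 622.42483389 -109.44672224  172.08057822] [-1.79722047e+02 -1.62503690e-01  1.06839487e+02]
pin_grip 0.54 [ 620. -110.   80.] [218. 215.]
pin_grip 0.54 [439. 227.  66.] [385. 260.]
pin_mid 0.69 [ 622. -110.   52.] [219. 223.]
pin_mid 0.66 [444. 224.  36.] [380. 267.]
dish 0.77 [ 623. -110.   -2.] [221. 236.]
```

Call:
send_rows:
  series:
    - [[0, 0, -2], 0, 1]
    - [[0, 0, -2], 0, 1]
    - [[0, 0, -1], 0, 1]
    - [[0, 0, 0], 0, 1]
    - [[0, 0, 0], 0, 1]

```text
clock: 16.8
eef_pos: [623.5, -109.6, 170.6]
eef_rot: [-3.142, 0.0, 1.864]
wrist_force: [0.6, -0.1, -1.4]
finger_gap: 11.2
finger_force: 60.0
```

Call:
send_rows:
  series:
    - [[0, 0, -2], 0, 1]
    - [[0, 0, -2], 0, 1]
    - [[0, 0, -1], 0, 1]
    - [[0, 0, 0], 0, 1]
    - [[0, 0, 0], 0, 1]

```text
clock: 17.3
eef_pos: [623.5, -109.7, 165.5]
eef_rot: [-3.142, -0.0, 1.864]
wrist_force: [-0.6, -0.9, -0.5]
finger_gap: 11.2
finger_force: 60.0
```

Call:
send_rows:
  series:
    - [[0, 0, -0.7], 0, 1]
    - [[0, 0, -0.5], 0, 1]
    - [[0, 0, 0], 0, 1]
    - [[0, 0, 0], 0, 1]

```text
clock: 17.7
eef_pos: [623.6, -109.7, 164.6]
eef_rot: [3.141, 0.0, 1.864]
wrist_force: [0.8, -0.5, 1.4]
finger_gap: 11.3
finger_force: 60.0
```

Foot contact: the force went from -1.4 to +1.4 N. Releasing.

Call:
send_rows:
  series:
    - [[0, 0, 0], 0, 0.6]
    - [[0, 0, 0], 0, 0.5]
    - [[0, 0, 0], 0, 0.2]
    - [[0, 0, 0], 0, 0]
    - [[0, 0, 0], 0, -0.2]
    - [[0, 0, 15], 0, -0.2]
    - [[0, 0, 30], 0, -0.2]
    - [[0, 0, 40], 0, -0.2]
    - [[0, 0, 40], 0, -0.2]

```text
clock: 18.6
eef_pos: [623.2, -109.6, 291.9]
eef_rot: [3.141, 0.0, 1.864]
wrist_force: [0.2, -0.1, 0.9]
finger_gap: 56.2
finger_force: 0.0
```

```bash
python3 - <<'E'
from h import *
s=read_state(); print(s["finger_gap"],s["wrist_force"],s["eef_pos"],np.degrees(s["eef_rot"]),s["joints"])
for n in("scene","top"):
    c2=camera(n); pts(["pin_grip","pin_mid","chest","bore","lid_lip"],c2,2)
    for d in regions_of("chest",c2)[:2]:
        k=max(cv2.findContours(d["mask"].astype(np.uint8),0,1)[0],key=cv2.contourArea)[:,0]
        print(cv2.minAreaRect(np.array([ray(u,v,c2,60)[:2] for u,v in k],np.float32)))
E
```

```text
56.206415265169355 [ 0.20406061 -0.08483324  0.90297176] [ 623.19898308 -109.5746513   291.940613  ] [1.79982400e+02 1.12666384e-02 1.06793300e+02] [-2.31916926e-01  4.94329106e-01  1.27705498e+00 -1.65191319e-05
  1.36984419e+00 -5.25012047e-01]
pin_grip 0.79 [ 623. -111.   71.] [217. 218.]
pin_grip 0.69 [438. 229.  66.] [386. 260.]
pin_mid 0.78 [444. 224.  35.] [380. 267.]
pin_mid 0.75 [ 623. -110.   41.] [219. 225.]
chest 0.81 [242. 253.  -1.] [439. 228.]
bore 0.89 [537.  90.  58.] [308. 251.]
bore 0.82 [303. 223.  62.] [420. 222.]
lid_lip 0.67 [631.  99.  79.] [281. 276.]
((607.9865112304688, 105.72843170166016), (207.3356170654297, 165.31988525390625), 10.067887306213379)
((255.59793090820312, 259.2195739746094), (180.24501037597656, 221.04856872558594), 62.308284759521484)
pin_grip 0.45 [444. 229.  68.] [208. 232.]
pin_grip 0.37 [ 627. -249.   -1.] [386. 172.]
pin_mid 0.5 [445. 221.  32.] [213. 233.]
chest 0.91 [599.  99.  -3.] [261. 180.]
chest 0.73 [243. 255.  -2.] [199. 309.]
bore 0.84 [298. 228.  58.] [207. 289.]
bore 0.71 [537.  90.  56.] [263. 198.]
lid_lip 0.82 [212. 272.  74.] [187. 323.]
lid_lip 0.78 [632. 107.  78.] [256. 161.]
((243.21971130371094, 252.14019775390625), (154.51077270507812, 192.04522705078125), 61.86960983276367)
((597.7603759765625, 98.19390106201172), (201.93576049804688, 156.25958251953125), 9.99921703338623)
```

The pin stands in the dish at (623,-111), and the chest is unmoved. Next I'll go to the +x side of the lip with the fingers closed.

Call:
send_rows:
  series:
    - [[4, 24, 0], -0.8, 1]
    - [[4, 24, 0], -0.8, 1]
    - [[4, 24, 0], -0.8, 1]
    - [[4, 24, 0], -0.8, 1]
    - [[4, 25, 0], -0.8, 1]
    - [[4, 25, 0], -0.8, 1]
    - [[4, 25, 0], -0.8, 1]
    - [[4, 25, 0], -0.6, 1]
    - [[5, 25, 0], -0.6, 1]
    - [[0, 0, -20], 0, 1]
    - [[0, 0, -30], 0, 1]
    - [[0, 0, -30], 0, 1]
  squeeze: 30

```text
clock: 20.5
eef_pos: [660.4, 111.6, 208.5]
eef_rot: [3.141, 0.0, 1.746]
wrist_force: [0.4, 0.8, -0.1]
finger_gap: 0.5
finger_force: 0.0
```

Call:
send_rows:
  series:
    - [[0, 0, -20], 0, 1]
    - [[0, 0, 0], 0, 1]
    - [[0, 0, 0], 0, 1]

```text
clock: 20.8
eef_pos: [660.7, 111.4, 190.1]
eef_rot: [3.141, 0.0, 1.745]
wrist_force: [0.5, 0.4, 1.1]
finger_gap: 0.5
finger_force: 0.0
```

Call:
send_rows:
  series:
    - [[0, 0, -10], 0, 1]
    - [[0, 0, -8], 0, 1]
    - [[-9.85, -1.74, 0], 0, 1]
    - [[-9.85, -1.74, 0], 0, 1]
    - [[-9.85, -1.74, 0], 0, 1]
    - [[-9.85, -1.74, 0], 0, 1]
    - [[-9.85, -1.74, 0], 0, 1]

```text
clock: 21.5
eef_pos: [611.0, 102.6, 171.2]
eef_rot: [3.141, -0.0, 1.745]
wrist_force: [1.3, 0.3, -1.3]
finger_gap: 0.3
finger_force: 0.9
```

```bash
python3 - <<'E'
from h import *
s=read_state(); print(s["wrist_force"],s["eef_pos"])
for n in("scene","top"):
    c2=camera(n); pts(["bore","lid_lip","chest"],c2,2)
E
```

```text
[ 1.34209168  0.34716297 -1.25326416] [610.95149383 102.62424701 171.2296394 ]
bore 0.91 [538.  90.  58.] [307. 251.]
bore 0.64 [302. 223.  59.] [420. 223.]
lid_lip 0.72 [213. 272.  79.] [462. 207.]
lid_lip 0.69 [594.  94.  83.] [291. 263.]
chest 0.76 [596.  96.   2.] [290. 282.]
chest 0.74 [241. 255.   3.] [440. 228.]
bore 0.97 [298. 224.  61.] [208. 289.]
lid_lip 0.52 [ 459. -113.   -2.] [337. 231.]
chest 0.64 [242. 255.  -1.] [199. 309.]
```

The lid is sliding: the lip is now at x≈594, and the chest is unmoved. Continuing.

Call:
send_rows:
  series:
    - [[-8.86, -1.56, 0], 0, 1]
    - [[-8.86, -1.56, 0], 0, 1]
    - [[-8.86, -1.56, 0], 0, 1]
    - [[-8.86, -1.56, 0], 0, 1]
    - [[-8.86, -1.56, 0], 0, 1]
    - [[-4.92, -0.87, 0], 0, 1]
    - [[-4.92, -0.87, 0], 0, 1]
    - [[-2.95, -0.52, 0], 0, 1]

```text
clock: 22.7
eef_pos: [553.8, 92.6, 171.5]
eef_rot: [3.141, -0.0, 1.745]
wrist_force: [2.2, -0.6, -0.7]
finger_gap: -0.2
finger_force: 0.8
```

Call:
send_rows:
  series:
    - [[-2, -0.35, 0], 0, 1]
    - [[-1, -0.17, 0], 0, 1]
    - [[0, 0, 0], 0, 1]

```text
clock: 23.0
eef_pos: [551.1, 92.1, 171.4]
eef_rot: [-3.141, -0.0, 1.745]
wrist_force: [0.4, 0.0, 0.2]
finger_gap: 0.7
finger_force: 0.2
```

```bash
python3 - <<'E'
from h import *
s=read_state(); print(s["wrist_force"],s["eef_pos"])
for n in("scene",):
    c2=camera(n); pts(["bore","lid_lip","chest","seal_knob","seal_mid"],c2,2)
E
```

```text
[0.40177445 0.01553876 0.17689291] [551.08969993  92.09022418 171.36768478]
bore 0.93 [534.  90.  61.] [309. 250.]
bore 0.63 [302. 223.  59.] [420. 223.]
lid_lip 0.93 [215. 271.  80.] [461. 207.]
lid_lip 0.73 [534.  83.  83.] [307. 243.]
chest 0.95 [598.  97.  -1.] [290. 283.]
chest 0.93 [244. 251.  -1.] [438. 229.]
seal_knob 0.85 [632. 110.  45.] [284. 288.]
seal_knob 0.46 [ 451. -248.   -2.] [235. 165.]
seal_mid 0.67 [628. 105.  32.] [284. 288.]
seal_mid 0.58 [600. 377.   3.] [390. 370.]
```

Call:
send_rows:
  series:
    - [[-1, -0.17, 0], 0, 1]
    - [[-1, -0.17, 0], 0, 1]
    - [[-1, -0.17, 0], 0, 1]
    - [[-1, -0.17, 0], 0, 1]
    - [[0, 0, 0], 0, 1]

```text
clock: 23.8
eef_pos: [547.7, 91.5, 171.4]
eef_rot: [3.139, 0.0, 1.745]
wrist_force: [8.5, 1.6, -6.8]
finger_gap: 0.2
finger_force: 4.6
```

Force is up to 8.5 N, so the lid is at its stop. I'll back off, rise, and look into the cavity from the side.

Call:
send_rows:
  series:
    - [[8, 1.4, 0], 0, 1]
    - [[5, 1, 25], 0, 0]
    - [[0, 0, 45], 0, -0.2]
    - [[-40, 0, 45], 0, -0.2]
    - [[-45, 0, 0], 0, -0.2]
    - [[-45, 0, 0], 0, -0.2]

```text
clock: 24.4
eef_pos: [435.7, 93.8, 279.4]
eef_rot: [3.14, 0.0, 1.745]
wrist_force: [1.0, -0.2, 0.3]
finger_gap: 36.9
finger_force: 0.0
```

```bash
python3 - <<'E'
from h import *
s=read_state(); print(s["wrist_force"],s["eef_pos"],s["finger_gap"])
I=[]
for n in("scene","top"):
    c=camera(n); pts(["bore","lid_lip","chest","seal_knob","seal_mid","seal_foot","card_blue","pin_mid"],c,2)
    for d in regions_of("seal_mid",c)[:1]:
        m=d["mask"]; yy,xx=np.nonzero(m); print("mask",m.sum(),d["confidence"],xx.min(),xx.max(),yy.min(),yy.max(),ray(xx.mean(),yy.mean(),c,40))
    q=px((620,105,40),c); u,v=int(q[0]),int(q[1]); I.append(cv2.resize(c["color"][v-50:v+50,u-50:u+50],(400,400),interpolation=cv2.INTER_CUBIC))
cv2.imwrite("pics/s5.png",np.hstack(I))
E
```

```text
[ 0.97193006 -0.19839453  0.29560061] [435.70352853  93.7624636  279.39061709] 36.85444114412803
bore 0.63 [534.  90.  63.] [309. 249.]
bore 0.56 [302. 227.  59.] [421. 223.]
lid_lip 0.61 [532.  84.  81.] [307. 243.]
lid_lip 0.57 [215. 273.  82.] [463. 207.]
chest 0.95 [600.  97.  -0.] [290. 284.]
chest 0.92 [241. 254.   0.] [440. 228.]
seal_knob 0.74 [635. 109.  45.] [283. 288.]
seal_mid 0.64 [629. 108.  32.] [284. 289.]
seal_mid 0.31 [ 625. -249.    0.] [183. 203.]
seal_foot 0.69 [634. 110.  10.] [283. 295.]
card_blue 0.93 [ 462. -114.   -2.] [267. 196.]
pin_mid 0.86 [444. 222.  37.] [380. 266.]
pin_mid 0.83 [ 624. -112.   43.] [218. 225.]
mask 275 0.56 276 291 281 301 [637.30125252 114.70671936  40.        ]
bore 0.92 [533.  91.  59.] [262. 200.]
bore 0.92 [300. 227.  56.] [207. 288.]
lid_lip 0.67 [209. 267.  74.] [189. 324.]
lid_lip 0.65 [533.  85.  77.] [264. 199.]
chest 0.97 [243. 258.   2.] [198. 309.]
chest 0.71 [600.  98.  -1.] [261. 179.]
seal_knob 0.68 [630. 107.  43.] [257. 165.]
seal_mid 0.45 [631. 105.  28.] [258. 166.]
seal_foot 0.66 [635. 107.   5.] [258. 167.]
seal_foot 0.51 [618. -93.  70.] [332. 169.]
card_blue 0.83 [ 460. -113.   -2.] [337. 231.]
pin_mid 0.7 [ 626. -107.   37.] [336. 168.]
pin_mid 0.54 [445. 222.  32.] [212. 233.]
mask 121 0.7 330 347 162 174 [ 627.7824492  -111.63922897   40.        ]
```

View pics/s5.png

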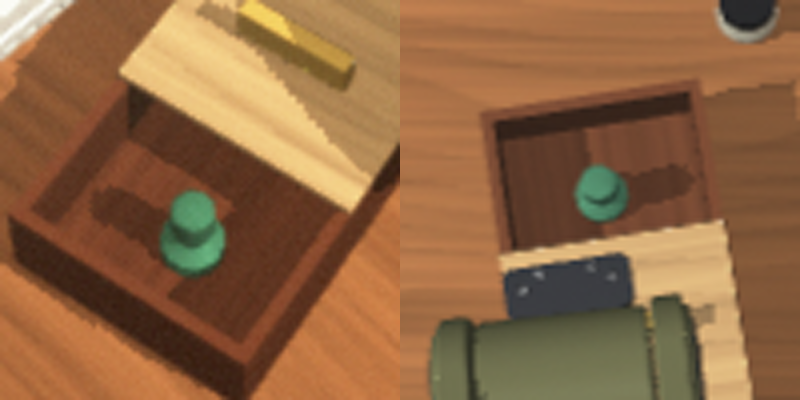

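The seal stands in the open cavity at about (632,108), and the chest hasn't moved. I'll hover above it with the fingers closing along chest y, and refine the position with the wrist camera.

Call:
send_rows:
  series:
    - [[18, 1.3, 0], -8.2, -0.2]
    - [[18, 1.3, 0], -8.2, -0.2]
    - [[18, 1.3, 0], -8.2, -0.2]
    - [[18, 1.3, 0], -8.2, -0.2]
    - [[18, 1.3, 0], -8.2, -0.2]
    - [[18, 1.3, 0], -8.2, -0.2]
    - [[18, 1.3, -5], -8.2, -0.2]
    - [[18, 1.3, -5], -8.2, -0.2]
    - [[19, 1.3, -5], -8.2, -0.2]
    - [[19, 1.3, -5], -8.2, -0.2]
    - [[19, 1.3, -5], -8, -0.2]
    - [[0, 0, 0], 0, -0.2]
  squeeze: 25

```text
clock: 26.6
eef_pos: [638.9, 108.0, 252.3]
eef_rot: [-3.142, 0.001, 0.171]
wrist_force: [-0.0, -1.3, 0.1]
finger_gap: 56.0
finger_force: 0.0
```

Call:
send_rows:
  series:
    - [[0, 0, 0], 0, -0.2]
    - [[0, 0, 0], 0, -0.2]

```text
clock: 26.8
eef_pos: [637.4, 108.1, 254.1]
eef_rot: [-3.142, -0.0, 0.177]
wrist_force: [0.5, 0.4, 0.6]
finger_gap: 56.3
finger_force: 0.0
```

```bash
python3 - <<'E'
from h import *
s=read_state(); print(s["eef_pos"],s["finger_gap"],np.degrees(s["eef_rot"]))
def green(c):
    h=cv2.cvtColor(c["color"],cv2.COLOR_BGR2HSV); m=((h[...,0]>65)&(h[...,0]<95)&(h[...,1]>90)&(h[...,2]>30)).astype(np.uint8)
    n,l,st,ce=cv2.connectedComponentsWithStats(m); return [(tuple(st[i]),ce[i].round(1)) for i in range(1,n) if st[i][4]>40]
c=camera("wrist")
for t in("seal_knob","seal_mid","seal_foot"):
    for d in spot_point(t,c)[:1]: print(t,round(d["confidence"],2),w(d["point"],c).round(1))
M=np.linalg.inv(c["camera_from_world"])
for b,ce in green(c):
    x,y=(ce[0]-c["cx"]),(ce[1]-c["cy"]); r=np.hypot(x,y); th=r/c["fx"]; d=M[:3,:3]@np.array([x/r*np.sin(th),y/r*np.sin(th),np.cos(th)])
    print(b,(M[:3,3]+d*(40-M[2,3])/d[2]).round(1),(M[:3,3]+d*(30-M[2,3])/d[2]).round(1))
c=camera("scene"); pts(["seal_knob","seal_mid","seal_foot"],c,1)
E
```

```text
[637.44193224 108.11076664 254.06756735] 56.336163508745926 [-1.79999499e+02 -1.11179708e-02  1.01431311e+01]
seal_knob 0.79 [631.4 107.7  45.2]
seal_mid 0.64 [636.8 107.5  35.2]
seal_foot 0.58 [630.8 111.6   6.9]
(np.int32(258), np.int32(189), np.int32(34), np.int32(40), np.int32(1023)) [635.4 110.1  40. ] [632.9 109.8  30. ]
seal_knob 0.68 [633. 111.  46.] [284. 288.]
seal_mid 0.8 [629. 109.  31.] [285. 289.]
seal_foot 0.67 [630. 111.  10.] [285. 294.]
```

Call:
send_rows:
  series:
    - [[-2.5, 0.5, 0], 0, -0.2]
    - [[-2.5, 0.5, -26], 0, -0.2]
    - [[0, 0, -30], 0, -0.2]
    - [[0, 0, -30], 0, -0.2]
    - [[0, 0, -20], 0, -0.2]
    - [[0, 0, -10], 0, -0.2]
    - [[0, 0, 0], 0, -0.2]
    - [[0, 0, 0], 0, -0.2]

```text
clock: 28.0
eef_pos: [633.3, 109.2, 138.8]
eef_rot: [3.142, -0.001, 0.175]
wrist_force: [1.1, -0.4, -0.3]
finger_gap: 56.4
finger_force: 0.0
```

Call:
send_rows:
  series:
    - [[0, 0, 0], 0, 1]
    - [[0, 0, 0], 0, 1]
    - [[0, 0, 0], 0, 1]
    - [[0, 0, 0], 0, 1]
    - [[0, 0, 0], 0, 1]
    - [[0, 0, 0], 0, 1]
    - [[0, 0, 0], 0, 1]
    - [[0, 0, 0], 0, 1]

```text
clock: 28.8
eef_pos: [633.0, 109.1, 137.9]
eef_rot: [3.142, -0.0, 0.174]
wrist_force: [0.5, -0.6, 1.8]
finger_gap: 23.0
finger_force: 24.9
```

```bash
python3 - <<'E'
from h import *
s=read_state(); print(s["eef_pos"],s["finger_gap"],s["moment"])
c=camera("wrist"); cv2.imwrite("pics/w6.png",c["color"])
E
```

```text
[632.98690774 109.13235709 137.8776544 ] 22.980078753882296 [ 0.04592115  0.10607949 -0.02734776]
```

View pics/w6.png

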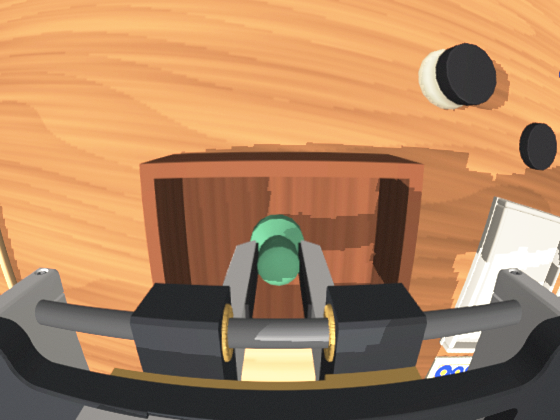

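The fingers hold the knob (23 mm gap), and the seal at px (278,250) is well placed. Lifting and carrying it to the blue card at (461,-114).

Call:
send_rows:
  series:
    - [[0, 0, 4], 0, 1]
    - [[0, 0, 12], 0, 1]
    - [[0, 0, 25], 0, 1]
    - [[0, 0, 30], 0, 1]
    - [[0, 0, 30], 0, 1]
    - [[0, 0, 20], 0, 1]
    - [[-10, -13, 0], 0, 1]
    - [[-16, -20, 0], 0, 1]
    - [[-16, -20, 0], 0, 1]
    - [[-16, -20, 0], 0, 1]
    - [[-16, -20, 0], 0, 1]
    - [[-16, -20, 0], 0, 1]

```text
clock: 30.05
eef_pos: [542.1, -4.6, 259.6]
eef_rot: [3.141, -0.001, 0.174]
wrist_force: [-0.4, -0.1, -1.8]
finger_gap: 23.7
finger_force: 24.9
```

Call:
send_rows:
  series:
    - [[-16, -20, 0], 0, 1]
    - [[-16, -20, 0], 0, 1]
    - [[-16, -20, 0], 0, 1]
    - [[-16, -20, 0], 0, 1]
    - [[-10, -20, 0], 0, 1]
    - [[-8, -10, 0], 0, 1]
    - [[0, 0, -30], 0, 1]
    - [[0, 0, -30], 0, 1]
    - [[0, 0, -20], 0, 1]
    - [[0, 0, -10], 0, 1]
    - [[0, 0, 0], 0, 1]
    - [[0, 0, 0], 0, 1]

```text
clock: 31.25
eef_pos: [461.3, -113.9, 169.7]
eef_rot: [3.141, -0.001, 0.175]
wrist_force: [-0.9, 0.0, -0.6]
finger_gap: 23.5
finger_force: 24.9
```

```bash
python3 - <<'E'
from h import *
s=read_state(); print(s["eef_pos"],s["finger_gap"],s["moment"])
c=camera("scene"); pts(["seal_knob","seal_foot","card_blue","pin_mid","chest"],c,2)
E
```

```text
[ 461.33320634 -113.89834557  169.69426793] 23.49759707917685 [-0.0311832   0.11067295  0.00334051]
seal_knob 0.73 [ 461. -112.   76.] [267. 177.]
seal_knob 0.52 [621. -89.  66.] [225. 224.]
seal_foot 0.65 [ 461. -114.   43.] [267. 185.]
card_blue 0.68 [ 461. -112.   -1.] [268. 196.]
card_blue 0.25 [ 452. -245.   -3.] [235. 166.]
pin_mid 0.72 [444. 223.  35.] [380. 266.]
pin_mid 0.54 [ 621. -112.   43.] [219. 224.]
chest 0.94 [598.  99.   1.] [291. 283.]
chest 0.91 [242. 257.   1.] [441. 229.]
```

Centred over the card, foot at about 40 mm. Lowering to TCP z≈133.

Call:
send_rows:
  series:
    - [[0, 0, -15], 0, 1]
    - [[0, 0, -12], 0, 1]
    - [[0, 0, -5], 0, 1]
    - [[0, 0, -2], 0, 1]
    - [[0, 0, -1], 0, 1]
    - [[0, 0, 0], 0, 1]
    - [[0, 0, 0], 0, 1]

```text
clock: 32.25
eef_pos: [461.0, -113.9, 134.0]
eef_rot: [3.141, -0.0, 0.174]
wrist_force: [0.0, 0.1, -0.8]
finger_gap: 23.4
finger_force: 24.9
```

Call:
send_rows:
  series:
    - [[0, 0, -1], 0, 1]
    - [[0, 0, -0.5], 0, 1]
    - [[0, 0, 0], 0, 1]
    - [[0, 0, 0], 0, 1]

```text
clock: 32.65
eef_pos: [461.2, -113.9, 132.8]
eef_rot: [3.141, -0.001, 0.174]
wrist_force: [-1.4, 1.9, 6.5]
finger_gap: 23.0
finger_force: 25.0
```

Contact at the expected height (+6.5 N). Releasing and retreating upward.

Call:
send_rows:
  series:
    - [[0, 0, 0], 0, 0.45]
    - [[0, 0, 0], 0, 0.3]
    - [[0, 0, 0], 0, 0.1]
    - [[0, 0, 0], 0, 0]
    - [[0, 0, 0], 0, -0.1]
    - [[0, 0, 0], 0, -0.1]
    - [[0, 0, 10], 0, -0.1]
    - [[0, 0, 30], 0, -0.1]
    - [[0, 0, 40], 0, -0.1]
    - [[0, 0, 40], 0, -0.1]
    - [[-10, 0, 30], 0, -0.1]
    - [[-20, 0, 0], 0, -0.1]

```text
clock: 33.85
eef_pos: [431.8, -114.1, 286.7]
eef_rot: [3.138, -0.006, 0.175]
wrist_force: [-0.2, 0.4, -1.4]
finger_gap: 51.8
finger_force: 0.0
```

Call:
send_rows:
  series:
    - [[-40, 0, 0], 0, -0.1]
    - [[-40, 0, 0], 0, -0.1]
    - [[0, 0, 0], 0, -0.1]

```text
clock: 34.15
eef_pos: [348.0, -113.5, 282.9]
eef_rot: [3.141, -0.001, 0.174]
wrist_force: [0.2, 0.2, 0.4]
finger_gap: 51.4
finger_force: 0.0
```

```bash
python3 - <<'E'
from h import *
s=read_state(); print(s["eef_pos"],s["finger_gap"],s["clock"])
for n in("top","scene"):
    c=camera(n); pts(["seal_knob","seal_foot","card_blue","pin_mid","chest","lid_lip","ink_jar","jar_cap","eraser","brush","pencil"],c,2)
cv2.imwrite("pics/end.png",cv2.resize(c["color"],(784,588)))
E
```

```text
[ 348.01677552 -113.5431728   282.89567655] 51.35658718294841 34.15
seal_knob 0.46 [ 461. -113.   37.] [338. 229.]
seal_foot 0.68 [ 462. -115.    0.] [337. 230.]
card_blue 0.75 [ 461. -114.   -2.] [337. 231.]
pin_mid 0.49 [ 627. -109.   39.] [337. 168.]
pin_mid 0.47 [442. 224.  32.] [212. 234.]
chest 0.87 [601. 100.  -0.] [260. 179.]
chest 0.55 [244. 255.   1.] [199. 308.]
lid_lip 0.58 [532.  88.  81.] [263. 199.]
lid_lip 0.58 [212. 269.  74.] [188. 323.]
ink_jar 0.71 [765.  14.  -0.] [292. 123.]
jar_cap 0.43 [750. -94.   0.] [330. 128.]
eraser 0.73 [418. 342.  -4.] [170. 243.]
eraser 0.7 [ 623. -113.   72.] [340. 166.]
brush 0.74 [601. 377.   1.] [161. 177.]
pencil 0.45 [ 560. -364.    4.] [428. 196.]
seal_knob 0.58 [ 461. -114.   41.] [267. 185.]
seal_foot 0.66 [ 460. -111.    6.] [269. 194.]
seal_foot 0.64 [528.  84.  83.] [309. 241.]
card_blue 0.81 [ 463. -113.    1.] [267. 196.]
card_blue 0.58 [ 451. -244.   -1.] [235. 166.]
pin_mid 0.7 [ 623. -110.   41.] [219. 226.]
pin_mid 0.61 [445. 224.  36.] [380. 267.]
chest 0.81 [594.  96.   3.] [291. 281.]
chest 0.63 [243. 255.   1.] [439. 229.]
lid_lip 0.85 [214. 270.  82.] [462. 206.]
lid_lip 0.84 [534.  83.  81.] [306. 243.]
ink_jar 0.87 [769.   7.   2.] [206. 307.]
jar_cap 0.55 [747. -92.  -3.] [185. 273.]
jar_cap 0.23 [ 461. -116.   43.] [266. 184.]
eraser 0.56 [420. 339.   2.] [426. 299.]
brush 0.95 [600. 375.   3.] [389. 369.]
pencil 0.75 [ 557. -369.   -1.] [174. 163.]
pencil 0.41 [769.   8.   5.] [206. 307.]
```

View pics/end.png

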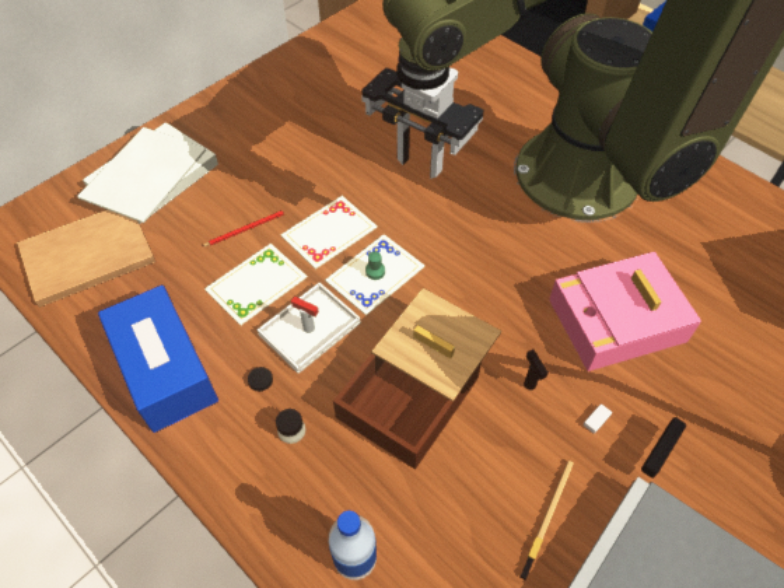

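The seal stands upright in the middle of the blue card at (375,265) and the pin is in the dish at (307,315). The lid is open, and the chest and bystanders are in place.

```bash
python3 -c "
from cell import *
print(sign_off())"
```

```text
the job is handed in; nothing more can be done
None
```

The job is handed in, and the final pictures show the seal upright on the middle of the blue card, the pin in the dish, the lid open, and the chest and bystanders unmoved; sign-off returned no verdict.

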